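# Clip the self-closing tweezers over a sprung package

## Robot

A 6-joint arm with a two-finger parallel gripper is mounted at the origin on a cart in front of the work surface, level with it; the furniture and walls round the work are solid. World frame = base frame: x ahead of the robot, y to its left, z up, the work surface at z = 0. Lengths are in mm, angles in rad, forces in N, time in s.
With the tool pointing down it reaches from about 200 to 875 mm from the base axis. Payload 3.4 kg.
Tool frame: the origin (TCP) lies between the finger pads; the fingertips stand 11 mm ahead of it and the grasp point (between the pads) lies 8 mm behind it; z points along the fingers, y is the line along which they close (so a half turn about z gives the same grasp; the last joint's range is limited). The gripper opens to 94 mm and grips with 3 to 60 N. Pads are 16 mm wide; open, the fingers measure 119 mm over their backs; the gripper's body (75 mm by 177 mm) begins 78 mm behind the grasp point.
Start: joints at [-1.254, 0.276, 1.505, -0, 1.361, -0.121], TCP at [243.774, -520.806, 216.493] pointing down, gripper open.
Joint ranges: [-2.89, 2.89], [-0.75, 2.08], [0.22, 2.7], [-1.18, 4.32], [0.11, 2.71], [-2.7, 2.7]. Speed limits (rad/s): [2.57, 2.57, 3.14, 3.14, 3.14, 3.14].

## Interface

Orientations are given as a rotation vector (axis times angle).
In Python, from cell import arm gives the robot as it stands. The module is installed in compiled form; this text tells all that it offers.
- The arm moves only by the tool step_arm, never from a script. Its argument "motion" is a list of rows, each a list of 7 numbers: the opening, from 0 (shut) to 1 (fully open), then the shift along the tool's x, y, z in m, then the turn, a rotation vector about the tool's x, y, z in degrees. A call has 1 to 10 rows; each row is the pose to reach, as a shift and turn from the pose commanded when the call began, along the tool's axes at that moment; what a row does not reach only later rows make up. A row lasts 1/10 s, in which the tool goes at most 50 mm and 8.59 degrees, less where a joint would pass 70% of its speed; a pose out of reach is approached as far as the arm can. A call with a gripper value outside its range is refused whole. The fingers move at their own pace and stop on an object; "grip_force" is the grip in N (left out, the last holds). Time passes only in rows, so rows that repeat a pose let the fingers close. It gives the time, the measured TCP pose, the force, the opening and the grip force at its end, in the units of the state.
- arm.sense(): the state, without advancing time (a new reading comes with each control period).
- arm.camera(name): name is "scene" or "top"; returns a dict with "color" (400x640x3 uint8, red, green, blue), "fx", "fy", "cx", "cy" (pixels), "camera_from_world" (4x4, takes a point from world to camera coordinates). Camera axes: x right, y down, z forward; pixel columns grow to the right and rows downward; lengths in mm; the calibration is good to about 2 mm. A picture is of the moment at which its call begins. There is no depth.
- arm.sign_off(): hands the job in; it is judged then, once.
The state is a dict: "clock": time; "joints": joint angles; "qd": joint speeds; "joint_efforts": joint torques, N m; "position": TCP position; "orientation": TCP orientation; "contact_force": force on the tool from outside, world axes, zero at the start; "moment": the same for the moment, N m; "finger_gap": finger opening in mm; "finger_force": force on a finger pad.
Only numpy, scipy, OpenCV 4.12 (cv2) and the standard library are available. Lean on these libraries where they do the work, as an engineer would, in place of code of your own. Each camera call takes 0.05 s, during which the arm holds its last target. There are 200 camera calls.

## Task

Squeeze the self-closing tweezers open, lift them off their parking post and set the open jaws around the head of the clamping nest, square to it, with the foot centred on the ceramic package. Press the package gently down against its spring until the jaw toes are below the head's flange, never bearing on it harder than 16 N, then let the tweezers close under the flange and let go, so that they stay upright by themselves and hold the package down. The height of the head is not measured, so find it by feel; touch the nest only with the tweezers, and leave the other things on the worktop where they lie.

Things in the scene. Friction and masses are not known exactly. Their poses are not given: they have to be found in the camera images.
- tweezers: Upright steel self-closing tweezers, 96 mm tall, about 80 g, a sprung clip: squeezing the two upper pads opens the jaws below, letting go closes them. Origin: centre of the foot's underside; z up, y the line along which pads and jaws move (a half turn about z is the same). At the start they are clipped on the post, foot on its top, jaws closed on its sides, y parallel to the post's.
- squeeze (a point): Point midway between the two squeeze pads, 66 mm above the tweezers' origin. Pads: 16 mm wide (x), from 52 to 80 mm above the origin; outer faces lean outward at rest (47 mm apart at mid-height, 53 mm at the top) and are parallel, 30 mm apart, when squeezed to the stop (about 17 N).
- toes (a point): Point midway between the jaw toes, 10 mm below the tweezers' origin, level with the toes' flat tops. Each jaw ends in a toe that points inward, 10 mm wide (x), 4 mm thick; toe tips 16 mm apart when closed on post or nest, about 39 mm when squeezed to the stop (they rise 1.5 mm on opening). Above the toes, closed jaws are 31 mm apart inside.
- foot: Rubber foot fixed in the middle of the tweezers, 14 x 16 x 6 mm, which presses on the package. Origin: centre of its underside (same point and axes as the tweezers' origin).
- jaw_left (a joint): Opening angle of the jaws (rad; both move together): 0 when the toes close on the 16 mm wide post or web, 0.26 when squeezed to the stop, about 0.13 if the toes are caught on the sides of the flange.
- post: Fixed parking post: grey plastic upright, 30 (x) x 16 (y) mm, top 40 mm above the worktop, on an aluminium base 60 x 56 x 8 mm. Origin: centre of the underside of the base; z up, y across the narrow width.
- nest: Fixed clamping nest. Origin: centre of the underside of its aluminium base (80 x 64 x 8 mm) on the worktop; z up, y across the head (jaws go round it along y; a half turn is the same). Its head is a T: steel flange 40 (x) x 28 (y) x 5 mm on a web 30 (x) x 16 (y) mm, locked on a height-adjustable column: the flange's underside is anywhere from 40 to 52 mm above the worktop, not measured.
- nest_axis (a point): Point 40 mm above the nest's origin. Above it, centred, a white ceramic package 22 x 18 mm with a flat metal lid sits sprung in the head, lid 12.5 mm above the flange's underside. 1.5 N starts it, then 2 N per mm, to a hard stop at 4.2 mm (10 N). It must go down over 3.2 mm (8 N) to let the toes pass below the flange; once clipped it stays 2.5 mm down (6.5 N).
- loupe: Bystander: small grey loupe, 52 x 30 x 16 mm; origin under its centre.
- boat_b: Bystander: flat black boat with a strip, 56 x 190 x 9 mm; origin under its centre.
- note_pad: Bystander: pale note pad, 60 x 105 x 12 mm; origin under its centre.
- tweezers_a: Bystander: ordinary fine tweezers lying flat, 18 x 125 x 10 mm; origin under its centre.

How it is judged (in metres and radians):
On the way, in this order (a step that is already met when the one before it is completed fails the run):
1. the tweezers are squeezed open and lifted off the post (value of joint jaw_left above 0.12 rad and z of foot in the frame of post above 0.06 m), for 0.1 s.
2. with the jaws still open, the foot presses the package down (over 6 N) (value of joint jaw_left above 0.14 rad and contact force between foot and nest above 6 N and horizontal distance between foot and nest below 0.007 m), for 0.1 s.
At the end, for the whole second after the job is handed in: The tweezers stand on the nest by themselves, jaws closed under the flange (jaw angle below 0.06 rad), foot within 7 mm of the package's centre, within 0.12 rad of upright, within 0.15 rad of square to the nest, at rest, and the foot still presses the package with more than 3 N (value of joint jaw_left below 0.06 rad and contact force between foot and nest above 3 N and horizontal distance between foot and nest below 0.007 m and angle between tweezers's own z axis and vertical below 0.12 rad and angle between the y axis of tweezers and the y axis of nest, either way round below 0.15 rad and linear speed of tweezers below 0.01 m/s); the robot touches nothing.
It fails at once if the foot bears on the package with more than 16 N (contact force between foot and nest above 16 N).
It fails at once if the robot itself presses on the nest (over 3 N) (contact force between any of the fingers, the arm and nest above 3 N).
It fails at once if a bystander (loupe, black boat, note pad, fine tweezers) is moved by more than 20 mm (distance of any of loupe, boat_b, note_pad, tweezers_a from where it was at the start of the episode above 0.02 m).
It also fails if it takes over 51 s, if anything falls off the work surface, if the arm or the gripper's body presses on something with over 40 N, if the wrist force passes 120 N, or if a joint passes its speed limit or range.

## Working session

There is one attempt and no reset: what is moved stays moved. The work goes in short steps, Python scripts to look and compute and a tool call to move; the robot and the scene stay as the last step left them, time stands still between calls to the robot, and variables do not carry over. Pictures are saved under pics/ and viewed, at most 10 in all, crops included, and the job is handed in when it is done.

Besides the shell and the picture viewer there is one more tool, called after ">>>" as name(argument=value, ...) on one line, values as JSON. step_arm: Moves the arm, as the interface text tells. Its arguments: {"type":"object","properties":{"motion":{"type":"array","items":{"type":"array","items":{"type":"number"}}},"grip_force":{"type":"number"}},"required":["motion"]}

```bash
mkdir -p pics; python3 - <<'E'
from cell import arm
import cv2
s=arm.sense();print({k:s[k] for k in('clock','position','orientation','contact_force','finger_gap')})
for n in('scene','top'):
    c=arm.camera(n);cv2.imwrite(f'pics/{n}0.png',c['color'][:,:,::-1])
    print(n,c['fx'],c['fy'],c['cx'],c['cy'],c['camera_from_world'])
E
```

```text
{'clock': 0.0, 'position': array([ 243.59487042, -520.26379655,  215.61508088]), 'orientation': array([-3.06487939e+00, -6.81804257e-01,  2.52514350e-04]), 'contact_force': array([-0.12937725,  0.6903085 ,  0.16364252]), 'finger_gap': 94.09978884364324}
scene 501.1017505518405 501.1017505518405 314.97476896251794 200.88185197902393 [[-8.74987865e-01 -4.83826840e-01  1.75449178e-02  4.62634307e+02]
 [-2.47892846e-01  4.16590535e-01 -8.74643621e-01  2.44576875e+02]
 [ 4.15867012e-01 -7.69651814e-01 -4.84448875e-01  8.76413429e+02]
 [ 0.00000000e+00  0.00000000e+00  0.00000000e+00  1.00000000e+00]]
top 456.8253834334277 456.8253834334277 313.10633897826744 193.235646672063 [[ 1.25460340e-03 -9.99994066e-01 -3.20853516e-03 -8.44823493e+01]
 [-9.97247057e-01 -1.01326304e-03 -7.41436522e-02  5.63044713e+02]
 [ 7.41399611e-02  3.29272312e-03 -9.97242410e-01  9.90928929e+02]
 [ 0.00000000e+00  0.00000000e+00  0.00000000e+00  1.00000000e+00]]
```

View pics/scene0.png

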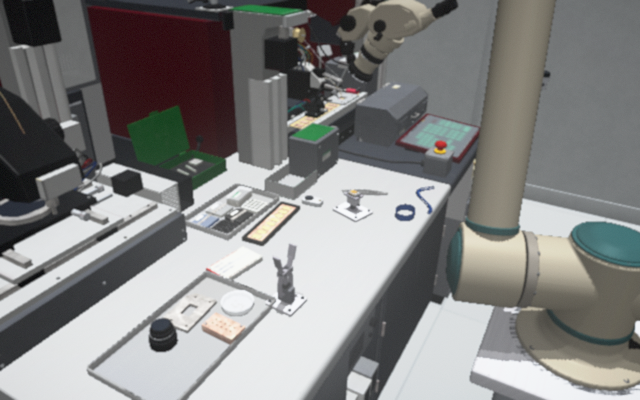

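View pics/top0.png

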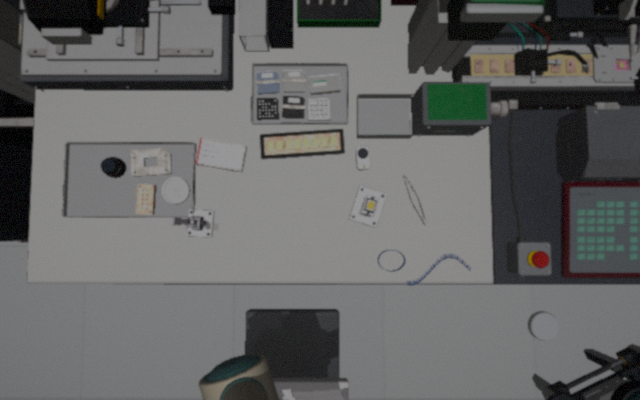

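The scene view shows the tweezers on the post at about (287,275) and the nest at (352,208). In the top view the post base is at (201,222) and the nest at (369,206). I'll make one mosaic of enlarged crops.

```bash
cat > h.py <<'E'
import numpy as np, cv2
def ray(c,uv,z):
    T=np.array(c['camera_from_world']);R=T[:3,:3];o=-R.T@T[:3,3]
    d=R.T@np.array([(uv[0]-c['cx'])/c['fx'],(uv[1]-c['cy'])/c['fy'],1]);return o+d*(z-o[2])/d[2]
def proj(c,p):
    T=np.array(c['camera_from_world']);q=T[:3,:3]@np.array(p)+T[:3,3]
    return c['fx']*q[0]/q[2]+c['cx'],c['fy']*q[1]/q[2]+c['cy']
E
python3 - <<'E'
import cv2,numpy as np
t=cv2.imread('pics/top0.png');s=cv2.imread('pics/scene0.png')
f=lambda i,x,y,w,h:cv2.resize(i[y:y+h,x:x+w],(400,300),interpolation=cv2.INTER_CUBIC)
m=np.vstack([np.hstack([f(t,165,195,64,48),f(t,337,182,64,48)]),np.hstack([f(s,240,240,100,75),f(s,320,180,80,60)])])
cv2.imwrite('pics/m0.png',m)
E
```

```text
(no output)
```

View pics/m0.png

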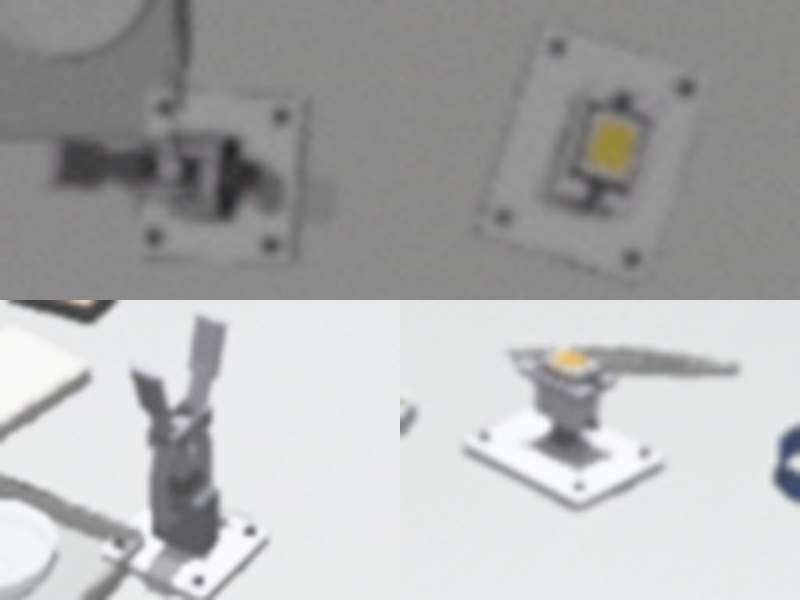

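The mosaic shows the base holes: the post's at about (165,108), (281,117), (270,244) and (153,237), the nest's at (557,47), (685,88), (631,258) and (502,217), plus three of each in the scene view. The yellow lid is at (611,148), and the pads spread along image-horizontal (world y). I'll refine the hole centroids and cast rays.

```bash
python3 - <<'E'
from h import *
from cell import arm
cam={n:arm.camera(n) for n in('top','scene')}
def hole(n,u,v,r=3):
    g=cv2.cvtColor(cam[n]['color'],cv2.COLOR_RGB2GRAY).astype(float)
    for _ in range(4):
        y,x=np.mgrid[round(v)-r:round(v)+r+1,round(u)-r:round(u)+r+1]
        p=g[y,x];w=np.clip(np.median(p)-12-p,0,None);w*=np.hypot(x-u,y-v)<r
        if w.sum()==0:break
        u,v=(w*x).sum()/w.sum(),(w*y).sum()/w.sum()
    return u,v
cr=lambda x,y,s,ox,oy:((x+.5)/s-.5+ox,(y+.5)/s-.5+oy)
P={('post','top'):[cr(*p,6.25,165,195) for p in[(165,108),(281,117),(270,244),(153,237)]],
('nest','top'):[cr(*p,6.25,337,182) for p in[(157,47),(285,88),(231,258),(102,217)]],
('post','scene'):[cr(*p,4,240,240) for p in[(119,243),(250,231),(198,281)]],
('nest','scene'):[cr(*p,5,320,180) for p in[(84,136),(245,152),(179,187)]]}
for k,v in P.items():
    W0=np.array([ray(cam[k[1]],p,8)[:2] for p in v]);W=np.array([ray(cam[k[1]],hole(k[1],*p),8)[:2] for p in v])
    print(k,W0.round(1).tolist(),W.round(1).tolist())
    if len(W)==4:
        for w in(W0,W):
            a=w[1]-w[0]+w[2]-w[3];b=w[0]-w[3]+w[1]-w[2]
            print(' c',w.mean(0).round(1),'len',np.hypot(*a)/2,np.hypot(*b)/2,'ang a',np.degrees(np.arctan2(a[1],a[0])),'b',np.degrees(np.arctan2(b[1],b[0])))
# gold lid & its heights
for n in cam:
    h=cv2.cvtColor(cam[n]['color'],cv2.COLOR_RGB2HSV);m=cv2.inRange(h,(12,80,90),(32,255,255))
    u0,v0=(369,206) if n=='top' else (353,192)
    z=np.zeros_like(m);z[v0-14:v0+14,u0-14:u0+14]=m[v0-14:v0+14,u0-14:u0+14]
    M=cv2.moments(z,True);print(n,M['m00'],[ray(cam[n],(M['m10']/M['m00'],M['m01']/M['m00']),zz).round(1) for zz in(52,58,64)])
E
```

```text
('post', 'top') [[522.0, 189.4], [518.8, 147.8], [473.6, 150.9], [476.0, 192.8]] [[522.4, 188.7], [519.2, 147.8], [473.3, 150.7], [476.0, 192.6]]
 c [497.6 170.2] len 41.819345939952456 45.76921479484458 ang a -93.84375304394557 b -4.0240337962706825
 c [497.7 169.9] len 41.55439104918398 46.297811434223284 ang a -94.16021471431618 b -4.185763034113877
('nest', 'top') [[573.5, -192.8], [558.8, -238.6], [498.0, -218.7], [512.5, -172.8]] [[573.7, -192.7], [558.9, -238.7], [497.8, -218.9], [512.5, -173.2]]
 c [ 535.7 -205.7] len 48.14507367420838 64.10201903439975 ang a -107.69691263384256 b -18.144584701657255
 c [ 535.7 -205.9] len 48.17718646396441 64.24507832315562 ang a -107.82497135811182 b -17.79917043526296
('post', 'scene') [[522.0, 189.9], [473.0, 151.5], [476.0, 193.9]] [[522.7, 188.5], [473.3, 151.2], [476.1, 193.8]]
('nest', 'scene') [[574.0, -193.0], [497.6, -219.6], [511.6, -171.8]] [[574.4, -193.6], [498.0, -219.4], [512.1, -172.7]]
top 36.0 [array([ 535.7, -206.9,   52. ]), array([ 535.4, -206.1,   58. ]), array([ 535.1, -205.4,   64. ])]
scene 12.0 [array([ 539.5, -214.7,   52. ]), array([ 534.9, -204.2,   58. ]), array([ 530.4, -193.7,   64. ])]
```

```bash
python3 - <<'E'
from h import *
from cell import arm
R=cv2.Rodrigues(np.array(arm.sense()['orientation']))[0];print(R.round(4).tolist())
a=np.radians(-4.1);X=np.array([np.cos(a),np.sin(a),0]);Y=np.array([-X[1],X[0],0]);O=np.array([497.7,170,40.])
rows=[]
for n,(x,y,w,h) in {'top':(165,195,64,48),'scene':(255,230,64,48)}.items():
    c=arm.camera(n);im=np.ascontiguousarray(cv2.resize(c['color'][y:y+h,x:x+w,::-1],None,fx=12,fy=12,interpolation=cv2.INTER_CUBIC))
    for s in(1,-1):
        q=[O+X*dx+Y*s*yy+[0,0,zz] for dx,yy,zz in((-8,26.5,80),(8,26.5,80),(8,20.6,52),(-8,20.6,52))]
        pts=[[(u-x+.5)*12,(v-y+.5)*12] for u,v in(proj(c,p) for p in q)]
        cv2.polylines(im,[np.int32(pts)],True,(0,0,255) if s>0 else (0,200,0),1)
    rows.append(im[:300] if 0 else im)
m=np.hstack([cv2.resize(r,(400,300)) for r in rows]);cv2.imwrite('pics/m1.png',m)
E
```

```text
[[0.9057, 0.4239, -0.0003], [0.4239, -0.9057, 0.001], [0.0001, -0.001, -1.0]]
```

View pics/m1.png

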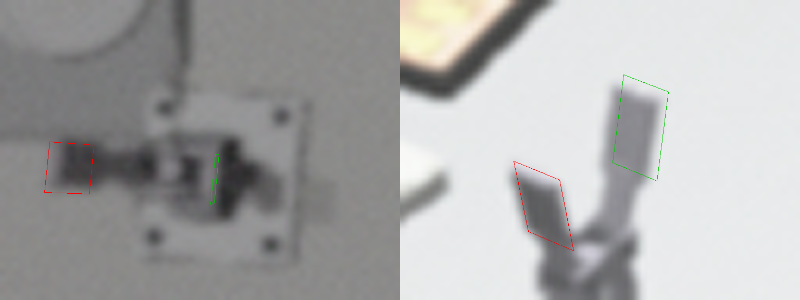

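>>> step_arm(motion=[[1, -0.005, -0.05, -0.01, 0, 0, 4], [1, -0.01, -0.1, -0.02, 0, 0, 8], [1, -0.015, -0.15, -0.02, 0, 0, 12], [1, -0.02, -0.2, -0.02, 0, 0, 15], [1, -0.025, -0.25, -0.02, 0, 0, 18], [1, -0.03, -0.3, -0.02, 0, 0, 21], [1, -0.03, -0.345, -0.02, 0, 0, 24], [1, -0.03, -0.39, -0.02, 0, 0, 27], [1, -0.03, -0.43, -0.02, 0, 0, 29.2], [1, -0.03, -0.43, -0.02, 0, 0, 29.2]])

```text
clock: 1.3
position: [33.1, -140.6, 236.0]
orientation: [3.137, -0.129, -0.003]
contact_force: [0.2, -0.5, 0.4]
finger_gap: 94.4
finger_force: 0.0
```

The projected pad outlines match to about 1 px. The tweezers sit roughly +1.3 mm in x from the post centre. My first shift was resolved wrongly along the tool axes (the arm is safe, at (33,-141)), so I'll check the joints and recompute.

```bash
cat >> h.py <<'E'
def rel(s,target,yaw):
    R=cv2.Rodrigues(np.array(s['orientation']))[0]
    sh=R.T@(np.array(target)-s['position'])/1000
    a=np.radians(yaw);D=np.array([[np.cos(a),np.sin(a),0],[np.sin(a),-np.cos(a),0],[0,0,-1]])
    return sh.round(4),np.degrees(cv2.Rodrigues(R.T@D)[0].ravel()).round(2)
E
python3 - <<'E'
from h import *
from cell import arm
s=arm.sense();print(s['joints'],rel(s,(499,170,230),-4.1))
E
```

```text
[-1.83650352e+00 -4.81665569e-01  2.09814749e+00 -1.34483322e-03
  1.52315636e+00 -1.83542041e-01] (array([ 0.4388, -0.3477,  0.0046]), array([ 0.1,  0.1, -0.6]))
```

>>> step_arm(motion=[[1, 0.05, 0, 0, 0, 0, 0], [1, 0.1, 0, 0, 0, 0, 0], [1, 0.15, 0, 0, 0, 0, 0], [1, 0.2, 0, 0, 0, 0, 0], [1, 0.25, 0, 0, 0, 0, 0], [1, 0.28, -0.04, 0, 0, 0, 0], [1, 0.3, -0.085, 0, 0, 0, 0], [1, 0.32, -0.13, 0, 0, 0, 0], [1, 0.34, -0.175, 0, 0, 0, 0], [1, 0.36, -0.22, 0, 0, 0, 0]])

```text
clock: 2.3
position: [385.0, 9.5, 236.2]
orientation: [3.139, -0.109, 0.001]
contact_force: [1.6, -1.4, -0.7]
finger_gap: 93.9
finger_force: 0.0
```

```bash
python3 - <<'E'
from h import *
from cell import arm
s=arm.sense();print(s['joints'],s['position'],rel(s,(499,170,200),-4.1))
E
```

```text
[-1.56498030e-01 -3.06926245e-02  1.82115645e+00 -1.00915115e-04
  1.35033142e+00  1.48401253e+00] [384.97948595   9.47554376 236.16011201] (array([ 0.1025, -0.1681,  0.0362]), array([ 0.01, -0.05,  0.11]))
```

>>> step_arm(motion=[[1, 0.02, -0.04, 0, 0, 0, 0], [1, 0.045, -0.08, 0, 0, 0, 0], [1, 0.07, -0.12, 0, 0, 0, 0], [1, 0.09, -0.155, 0, 0, 0, 0], [1, 0.1025, -0.168, 0, 0, 0, 0], [1, 0.1025, -0.168, 0, 0, 0, 0], [1, 0.1025, -0.168, 0, 0, 0, 0]])

```text
clock: 3.0
position: [496.5, 167.3, 235.6]
orientation: [3.139, -0.11, -0.003]
contact_force: [0.0, 0.1, 0.2]
finger_gap: 93.8
finger_force: 0.0
```

```bash
python3 - <<'E'
from h import *
from cell import arm
s=arm.sense();print(s['joints'],s['position'],rel(s,(499,170,98),-4.1))
E
```

```text
[ 1.92544898e-01  1.89374979e-01  1.57512689e+00 -4.47874624e-04
  1.37914085e+00  1.83370312e+00] [496.51214245 167.33679151 235.57747841] (array([ 0.0026, -0.003 ,  0.1376]), array([0.05, 0.11, 0.07]))
```

>>> step_arm(motion=[[1, 0.0026, -0.003, 0.04, 0, 0, 0], [1, 0.0026, -0.003, 0.08, 0, 0, 0], [1, 0.0026, -0.003, 0.11, 0, 0, 0], [1, 0.0026, -0.003, 0.13, 0, 0, 0], [1, 0.0026, -0.003, 0.1375, 0, 0, 0], [1, 0.0026, -0.003, 0.1375, 0, 0, 0], [1, 0.0026, -0.003, 0.1375, 0, 0, 0]])

```text
clock: 3.7
position: [500.4, 169.3, 100.1]
orientation: [-3.139, 0.114, -0.003]
contact_force: [0.6, 0.0, 0.1]
finger_gap: 94.1
finger_force: 0.0
```

```bash
python3 - <<'E'
from h import *
from cell import arm
s=arm.sense();print(s['position'],s['contact_force'],rel(s,(499,170,98),-4.1))
rows=[]
for n,(x,y,w,h) in {'top':(165,195,64,48),'scene':(235,215,90,68)}.items():
    c=arm.camera(n);rows.append(cv2.resize(c['color'][y:y+h,x:x+w,::-1],(400,300),interpolation=cv2.INTER_CUBIC))
cv2.imwrite('pics/m2.png',np.hstack(rows))
E
```

```text
[500.43432679 169.31032153 100.14228222] [0.59771214 0.01930262 0.07751714] (array([-0.0015, -0.0006,  0.0021]), array([-0.02, -0.12, -0.05]))
```

View pics/m2.png

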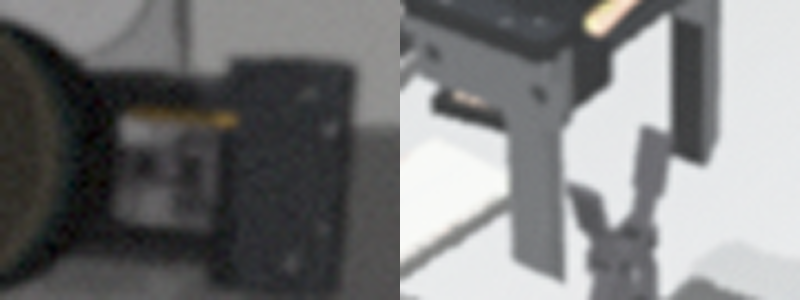

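The fingers straddle both pads, with the tweezers about midway between them. I'll close now.

>>> step_arm(motion=[[0.5, -0.001, -0.0005, 0.002, 0, 0, 0], [0.5, -0.001, -0.0005, 0.002, 0, 0, 0], [0.5, -0.001, -0.0005, 0.002, 0, 0, 0], [0.4, -0.001, -0.0005, 0.002, 0, 0, 0], [0.36, -0.001, -0.0005, 0.002, 0, 0, 0], [0.3, -0.001, -0.0005, 0.002, 0, 0, 0], [0.25, -0.001, -0.0005, 0.002, 0, 0, 0], [0.25, -0.001, -0.0005, 0.002, 0, 0, 0], [0.25, -0.001, -0.0005, 0.002, 0, 0, 0], [0.25, -0.001, -0.0005, 0.002, 0, 0, 0]], grip_force=40)

```text
clock: 4.8
position: [500.4, 170.7, 99.4]
orientation: [-3.138, 0.113, -0.007]
contact_force: [-1.5, 0.9, 11.6]
finger_gap: 29.4
finger_force: 40.0
```

>>> step_arm(motion=[[0.25, 0, 0, -0.001, 0, 0, 0], [0.25, 0, 0, -0.002, 0, 0, 0], [0.25, 0, 0, -0.002, 0, 0, 0]])

```text
clock: 5.1
position: [499.5, 170.3, 99.5]
orientation: [-3.139, 0.113, -0.003]
contact_force: [0.8, -0.4, 4.5]
finger_gap: 29.3
finger_force: 40.0
```

>>> step_arm(motion=[[0.25, 0, 0, -0.01, 0, 0, 0], [0.25, 0, 0, -0.025, 0, 0, 0], [0.25, 0, 0, -0.045, 0, 0, 0], [0.25, 0, 0, -0.06, 0, 0, 0], [0.25, 0, 0, -0.07, 0, 0, 0], [0.25, 0, 0, -0.07, 0, 0, 0], [0.25, 0, 0, -0.07, 0, 0, 0]])

```text
clock: 5.8
position: [498.2, 170.0, 168.5]
orientation: [3.139, -0.113, -0.002]
contact_force: [0.2, 0.1, -1.0]
finger_gap: 29.1
finger_force: 40.0
```

```bash
python3 - <<'E'
from h import *
from cell import arm
s=arm.sense();print(s['position'],s['contact_force'],s['finger_gap'],rel(s,(535.8,-205.9,180),-17.8))
rows=[]
for n,(x,y,w,h) in {'top':(165,195,64,48),'scene':(215,180,110,83)}.items():
    c=arm.camera(n);rows.append(cv2.resize(c['color'][y:y+h,x:x+w,::-1],(400,300),interpolation=cv2.INTER_CUBIC))
cv2.imwrite('pics/m3.png',np.hstack(rows))
E
```

```text
[498.2354845  169.98939483 168.46975699] [ 0.18386167  0.10897177 -1.04025585] 29.08397273010253 (array([ 0.0645,  0.3722, -0.0114]), array([ 0.03,  0.06, 13.68]))
```

View pics/m3.png

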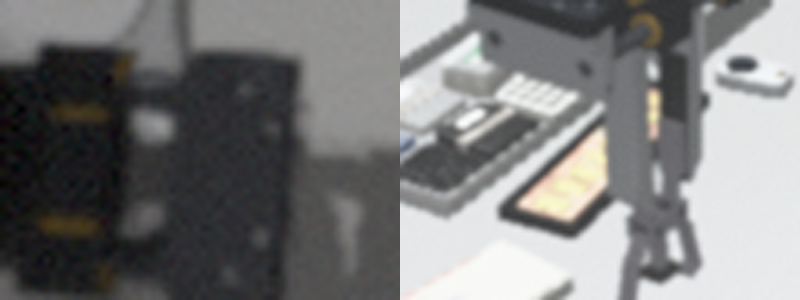

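Lifted: the jaws are open and the foot hangs clear, at about (660,272) in the right-hand crop. Moving to the nest.

>>> step_arm(motion=[[0.25, 0.003, 0.018, -0.01, 0, 0, 0.7], [0.25, 0.01, 0.055, -0.01, 0, 0, 2], [0.25, 0.017, 0.1, -0.01, 0, 0, 3.7], [0.25, 0.025, 0.145, -0.01, 0, 0, 5.3], [0.25, 0.033, 0.19, -0.01, 0, 0, 7], [0.25, 0.041, 0.235, -0.01, 0, 0, 8.6], [0.25, 0.049, 0.28, -0.01, 0, 0, 10.3], [0.25, 0.056, 0.32, -0.01, 0, 0, 11.8], [0.25, 0.061, 0.35, -0.01, 0, 0, 12.9], [0.25, 0.064, 0.365, -0.01, 0, 0, 13.4]])

```text
clock: 6.9
position: [536.1, -201.0, 177.8]
orientation: [3.104, -0.483, -0.002]
contact_force: [0.8, 0.7, -0.9]
finger_gap: 28.9
finger_force: 40.0
```

>>> step_arm(motion=[[0.25, 0, 0.003, 0, 0, 0, 0.2], [0.25, 0, 0.004, 0, 0, 0, 0.2], [0.25, 0, 0.004, 0, 0, 0, 0.2]])

```text
clock: 7.2
position: [534.8, -200.7, 178.8]
orientation: [-3.104, 0.482, 0.001]
contact_force: [0.4, 0.8, -0.9]
finger_gap: 29.2
finger_force: 40.0
```

```bash
python3 - <<'E'
from h import *
from cell import arm
P=[];O=[]
for n in('top','scene'):
    c=arm.camera(n);s=arm.sense();P.append(s['position']);O.append(s['orientation'])
    if n=='scene':
        x,y,w,h=300,110,100,75
        cv2.imwrite('pics/m4.png',cv2.resize(c['color'][y:y+h,x:x+w,::-1],(800,600),interpolation=cv2.INTER_CUBIC))
        p=s['position'];print('foot expected px',[((u-x+.5)*8,(v-y+.5)*8) for u,v in [proj(c,p-[0,0,59.]),proj(c,(535.8,-205.9,58))]])
print(np.array(P),s['contact_force'],s['joints'],rel(s,(535.8,-205.9,140),-17.8))
E
```

```text
foot expected px [(np.float64(437.97559085514195), np.float64(473.74582860843816)), (np.float64(431.73846855540705), np.float64(650.3658046084352))]
[[ 535.01969011 -200.69655298  178.9774888 ]
 [ 535.09012671 -200.7601862   179.06901001]] [ 0.31411152  1.20541742 -1.2101395 ] [-4.80925562e-01  2.93957813e-01  1.57408032e+00  4.00509894e-04
  1.27389619e+00  1.39717486e+00] (array([0.0022, 0.0047, 0.0391]), array([-0.02,  0.02,  0.19]))
```

View pics/m4.png

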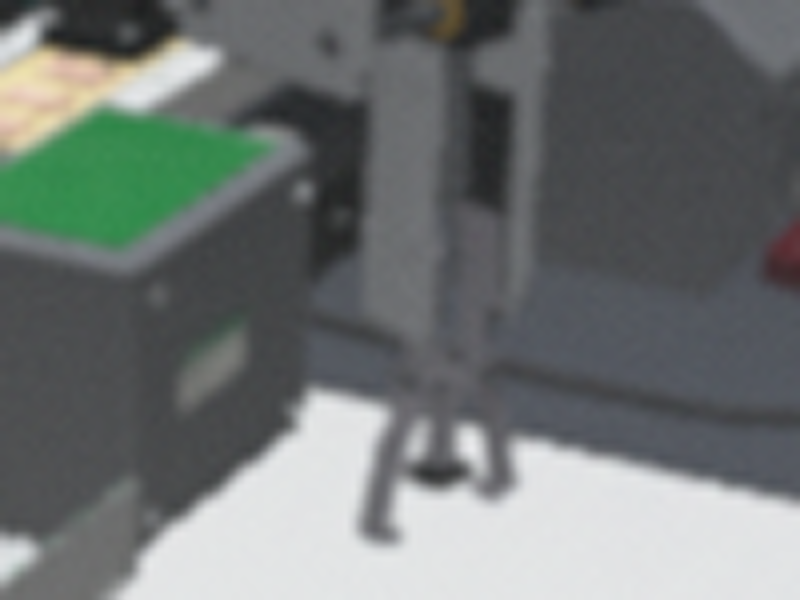

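The foot (437,476 in the crop) lies on the predicted tool axis (438,474), and the jaws are square and open. Descending above the nest.

>>> step_arm(motion=[[0.25, 0.001, 0.002, 0.01, 0, 0, 0.2], [0.25, 0.0022, 0.0047, 0.025, 0, 0, 0.2], [0.25, 0.0022, 0.0047, 0.038, 0, 0, 0.2], [0.25, 0.0022, 0.0047, 0.047, 0, 0, 0.2], [0.25, 0.0022, 0.0047, 0.05, 0, 0, 0.2], [0.25, 0.0022, 0.0047, 0.05, 0, 0, 0.2], [0.25, 0.0022, 0.0047, 0.05, 0, 0, 0.2]])

```text
clock: 8.0
position: [536.3, -207.6, 129.3]
orientation: [3.103, -0.489, 0.001]
contact_force: [-0.5, 0.2, -0.6]
finger_gap: 29.3
finger_force: 40.0
```

```bash
python3 - <<'E'
from h import *
from cell import arm
for n in('top','scene'):
    c=arm.camera(n);s=arm.sense();print(s['position'],s['contact_force'])
x,y,w,h=300,130,100,75
cv2.imwrite('pics/m5.png',cv2.resize(c['color'][y:y+h,x:x+w,::-1],(800,600),interpolation=cv2.INTER_CUBIC))
print([((u-x+.5)*8,(v-y+.5)*8) for u,v in [proj(c,s['position']-[0,0,59.]),proj(c,(535.8,-205.9,57))]],rel(s,(535.8,-205.9,120),-17.8))
E
```

```text
[ 536.34826198 -207.68244921  129.51507576] [-0.18842003  0.05724534 -0.62491363]
[ 536.35494011 -207.71586123  129.62084527] [ 0.79799087 -0.64599418  0.15320942]
[(np.float64(434.8765097685614), np.float64(451.0242336509518)), (np.float64(431.56001399424713), np.float64(493.2480047092381))] (array([-0.0011, -0.0016,  0.0096]), array([ 0.02, -0.08, -0.12]))
```

View pics/m5.png

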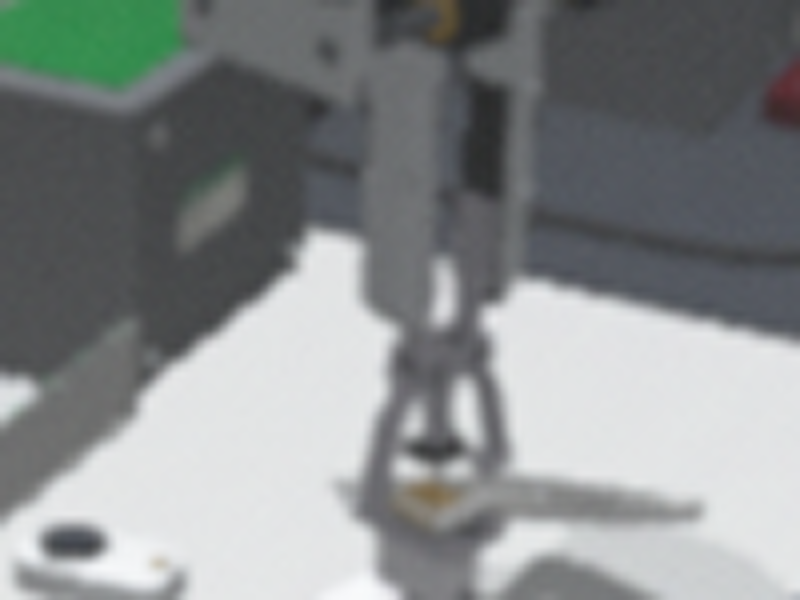

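The foot is at (434,450), directly above the gold lid at (428,492), with the jaws straddling the head. Next, lateral trim and a slow descent.

>>> step_arm(motion=[[0.25, -0.001, -0.0015, 0.002, 0, 0, 0], [0.25, -0.001, -0.0015, 0.004, 0, 0, 0], [0.25, -0.001, -0.0015, 0.006, 0, 0, 0], [0.25, -0.001, -0.0015, 0.007, 0, 0, 0], [0.25, -0.001, -0.0015, 0.008, 0, 0, 0], [0.25, -0.001, -0.0015, 0.008, 0, 0, 0], [0.25, -0.001, -0.0015, 0.008, 0, 0, 0]])

```text
clock: 8.8
position: [535.4, -205.8, 121.0]
orientation: [3.103, -0.489, 0.0]
contact_force: [0.1, 0.2, -1.1]
finger_gap: 29.0
finger_force: 40.0
```

>>> step_arm(motion=[[0.25, 0, 0, 0.001, 0, 0, 0], [0.25, 0, 0, 0.002, 0, 0, 0], [0.25, 0, 0, 0.002, 0, 0, 0], [0.25, 0, 0, 0.002, 0, 0, 0]])

```text
clock: 9.2
position: [535.4, -205.7, 119.0]
orientation: [3.103, -0.489, 0.0]
contact_force: [-0.6, 0.5, -0.4]
finger_gap: 29.0
finger_force: 40.0
```

>>> step_arm(motion=[[0.25, 0, 0, 0.001, 0, 0, 0], [0.25, 0, 0, 0.0015, 0, 0, 0], [0.25, 0, 0, 0.0015, 0, 0, 0], [0.25, 0, 0, 0.0015, 0, 0, 0]])

```text
clock: 9.6
position: [535.6, -205.8, 117.8]
orientation: [3.103, -0.489, 0.001]
contact_force: [0.2, 0.6, 1.5]
finger_gap: 29.1
finger_force: 40.0
```

>>> step_arm(motion=[[0.25, 0, 0, 0.001, 0, 0, 0], [0.25, 0, 0, 0.0015, 0, 0, 0], [0.25, 0, 0, 0.0015, 0, 0, 0], [0.25, 0, 0, 0.0015, 0, 0, 0]])

```text
clock: 10.0
position: [535.6, -205.8, 116.3]
orientation: [3.103, -0.489, 0.001]
contact_force: [-0.5, 0.0, 4.5]
finger_gap: 29.5
finger_force: 40.0
```

>>> step_arm(motion=[[0.25, 0, 0, 0.0005, 0, 0, 0], [0.25, 0, 0, 0.001, 0, 0, 0], [0.25, 0, 0, 0.001, 0, 0, 0], [0.25, 0, 0, 0.001, 0, 0, 0]])

```text
clock: 10.4
position: [535.6, -205.9, 115.5]
orientation: [3.103, -0.489, 0.001]
contact_force: [-0.0, 0.7, 6.3]
finger_gap: 29.1
finger_force: 40.0
```

>>> step_arm(motion=[[0.25, 0, 0, 0.0005, 0, 0, 0], [0.25, 0, 0, 0.0005, 0, 0, 0], [0.25, 0, 0, 0.0005, 0, 0, 0]])

```text
clock: 10.7
position: [535.6, -205.9, 115.1]
orientation: [3.103, -0.489, 0.001]
contact_force: [-1.2, 0.7, 6.9]
finger_gap: 29.4
finger_force: 40.0
```

>>> step_arm(motion=[[0.25, 0, 0, 0.0005, 0, 0, 0], [0.25, 0, 0, 0.0008, 0, 0, 0], [0.25, 0, 0, 0.0008, 0, 0, 0], [0.25, 0, 0, 0.0008, 0, 0, 0]])

```text
clock: 11.1
position: [535.7, -205.9, 114.5]
orientation: [3.103, -0.489, 0.002]
contact_force: [-1.5, 0.9, 7.7]
finger_gap: 29.0
finger_force: 40.0
```

```bash
python3 - <<'E'
from h import *
from cell import arm
for n in('top','scene','top','scene'):
    c=arm.camera(n);s=arm.sense();print(s['position'],s['contact_force'],s['finger_gap'])
E
```

```text
[ 535.65893569 -205.88977665  114.53000681] [-1.3710377   0.63762993  8.23611284] 29.441633724524095
[ 535.67496451 -205.85922033  114.51798311] [-1.09922034  0.82008161  8.29910542] 29.004428690046637
[ 535.67272407 -205.87003406  114.52332323] [-1.01243245  0.59063502  7.95190905] 29.32632940673953
[ 535.65343871 -205.8826758   114.50767696] [-0.6663558   0.35414513  8.47550051] 29.18049379908707
```

>>> step_arm(motion=[[0.25, 0, 0, 0.0004, 0, 0, 0], [0.25, 0, 0, 0.0004, 0, 0, 0], [0.25, 0, 0, 0.0004, 0, 0, 0]])

```text
clock: 11.6
position: [535.7, -205.9, 114.2]
orientation: [3.103, -0.489, 0.002]
contact_force: [-1.3, 1.3, 8.8]
finger_gap: 29.7
finger_force: 40.0
```

>>> step_arm(motion=[[0.33, 0, 0, 0, 0, 0, 0], [0.34, 0, 0, 0, 0, 0, 0], [0.35, 0, 0, 0, 0, 0, 0], [0.36, 0, 0, 0, 0, 0, 0]])

```text
clock: 12.0
position: [536.1, -206.2, 114.3]
orientation: [3.102, -0.489, 0.003]
contact_force: [-1.0, 0.3, 7.8]
finger_gap: 33.6
finger_force: 11.7
```

>>> step_arm(motion=[[0.37, 0, 0, 0.0003, 0, 0, 0], [0.38, 0, 0, 0.0004, 0, 0, 0], [0.38, 0, 0, 0.0004, 0, 0, 0]])

```text
clock: 12.3
position: [536.2, -206.2, 113.9]
orientation: [3.102, -0.489, 0.003]
contact_force: [-1.0, -0.4, 8.0]
finger_gap: 35.9
finger_force: 11.3
```

>>> step_arm(motion=[[0.39, 0, 0, 0.0003, 0, 0, 0], [0.4, 0, 0, 0.0006, 0, 0, 0], [0.41, 0, 0, 0.0007, 0, 0, 0], [0.41, 0, 0, 0.0007, 0, 0, 0]])

```text
clock: 12.7
position: [536.3, -206.2, 113.4]
orientation: [3.102, -0.489, 0.004]
contact_force: [-0.8, -0.1, 9.2]
finger_gap: 38.8
finger_force: 10.9
```

>>> step_arm(motion=[[0.42, 0, 0, 0.0002, 0, 0, 0], [0.43, 0, 0, 0.0004, 0, 0, 0], [0.44, 0, 0, 0.0005, 0, 0, 0], [0.44, 0, 0, 0.0005, 0, 0, 0]])

```text
clock: 13.1
position: [536.4, -206.2, 112.9]
orientation: [3.102, -0.489, 0.004]
contact_force: [-0.9, 0.4, 8.7]
finger_gap: 41.6
finger_force: 10.4
```

The pads still follow the fingers, so the toes have passed the flange edge. Finishing the release.

>>> step_arm(motion=[[0.46, 0, 0, 0.0003, 0, 0, 0], [0.48, 0, 0, 0.0005, 0, 0, 0], [0.5, 0, 0, 0.0005, 0, 0, 0], [0.52, 0, 0, 0.0005, 0, 0, 0]])

```text
clock: 13.5
position: [536.3, -206.2, 112.3]
orientation: [3.102, -0.489, 0.004]
contact_force: [-0.7, 0.4, 8.6]
finger_gap: 48.7
finger_force: 9.1
```

>>> step_arm(motion=[[0.6, 0, 0, 0, 0, 0, 0], [0.8, 0, 0, 0, 0, 0, 0], [1, 0, 0, 0, 0, 0, 0], [1, 0, 0, 0, 0, 0, 0], [1, 0, 0, 0, 0, 0, 0], [1, 0, 0, 0, 0, 0, 0]])

```text
clock: 14.1
position: [535.3, -205.7, 110.9]
orientation: [-3.103, 0.489, 0.001]
contact_force: [0.1, 0.1, 0.6]
finger_gap: 92.2
finger_force: 0.0
```

>>> step_arm(motion=[[1, 0, 0, -0.02, 0, 0, 0], [1, 0, 0, -0.05, 0, 0, 0], [1, 0, 0, -0.09, 0, 0, 0], [1, 0, 0, -0.12, 0, 0, 0], [1, 0, 0, -0.14, 0, 0, 0], [1, 0, 0, -0.14, 0, 0, 0], [1, 0, 0, -0.14, 0, 0, 0]])

```text
clock: 14.8
position: [535.2, -205.6, 250.6]
orientation: [-3.103, 0.489, 0.001]
contact_force: [0.3, 0.3, -0.2]
finger_gap: 93.6
finger_force: 0.0
```

```bash
python3 - <<'E'
from h import *
from cell import arm
c=arm.camera('scene');s=arm.sense();print(s['position'],s['contact_force'],s['clock'])
x,y,w,h=310,120,100,75
cv2.imwrite('pics/m6.png',cv2.resize(c['color'][y:y+h,x:x+w,::-1],(800,600),interpolation=cv2.INTER_CUBIC))
E
```

```text
[ 534.67067748 -205.34298676  249.75660668] [ 0.21706484 -0.30852699 -0.16579458] 14.85
```

View pics/m6.png

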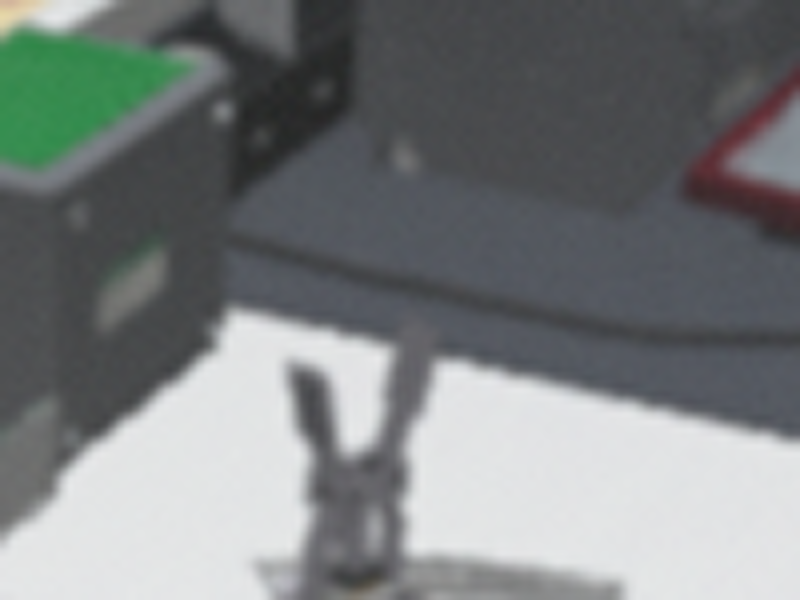

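The tweezers stand upright on the nest with the foot on the lid at (360,578) and the pads spread back to their rest width, from (308,370) to (410,335). The jaws are therefore closed, and the gripper is well clear.

```bash
python3 -c "
from cell import arm
print(arm.sign_off())"
```

```text
the job is handed in; nothing more can be done
None
```

The tweezers stand upright on the nest with their jaws closed under the flange and the package held down, the pressing force peaked at about 10 N by the wrist reading, and I handed the job in at about 15 s; no verdict was returned.

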